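# Dock the flask tray and press the flask into the leak tester's sprung ring

### The arm

A 6-joint arm with a two-finger parallel gripper is mounted at the origin on the work surface. World frame = base frame: x ahead of the robot, y to its left, z up, the work surface at z = 0. Lengths are in mm, angles in rad, forces in N, time in s.
With the tool pointing down it reaches from about 325 to 925 mm from the base axis. Payload 3.1 kg.
Tool frame: the origin (TCP) lies at the very end of the fingers, on their centre line; the grasp point (between the pads) lies ctrl.tcp_to_grasp behind it (ctrl.tcp_to_grasp is the distance from the TCP to the grasp point, in mm); z points along the fingers, y is the line along which they close (so a half turn about z gives the same grasp; the last joint's range is limited). The gripper opens to 85 mm and grips with 20 to 120 N. Pads are 22 mm wide; open, the fingers measure 114 mm over their backs; the gripper's body (76 mm by 85 mm) begins 54 mm behind the grasp point. The pads swing forward as they close: fully open they stand 13 mm farther back than shut.
Start: joints at [-1.334, 0.217, 1.613, -0, 1.311, -0.112], TCP at [213.628, -587.369, 203.8] pointing down, gripper open.
Joint ranges: [-2.75, 2.75], [-0.78, 2.1], [0.31, 2.55], [-1.13, 4.27], [0.13, 2.63], [-2.58, 2.58]. Speed limits (rad/s): [2.79, 2.79, 3.14, 3.14, 3.14, 3.14].

### API

Orientations are given as a unit quaternion [x, y, z, w].
In Python, from cell import ctrl gives the robot as it stands.
- The arm moves only by the tool send_rows, never from a script. Its argument "series" is a list of rows, each an object with "linear": the shift along the tool's x, y, z in m, a list of three; "delta_rot": the turn, a rotation vector about the tool's x, y, z in degrees, a list of three. A call has 1 to 12 rows; each row shifts and turns the commanded pose from where the row before left it, along the tool's axes as they then stand; what a row does not reach is not made up. A row lasts 1/12 s, in which the tool goes at most 41.7 mm and 7.16 degrees, less where a joint would pass 70% of its speed; a pose out of reach is approached as far as the arm can. A call with a gripper value outside its range is refused whole. "gripper" is the closure, from 0 (fully open) to 1 (shut), set as the call begins (left out, the last holds). The fingers move at their own pace and stop on an object; "squeeze" is the grip in N (left out, the last holds). Time passes only in rows, so rows that do not move let the fingers close. It gives the time, the measured TCP pose, the force, the opening and the grip force at its end, in the units of the state.
- ctrl.get_state(): the state, without advancing time (a new reading comes with each control period).
- ctrl.grab_frame(name): name is "scene" or "side" or "wrist"; returns a dict with "color" (480x640x3 uint8, red, green, blue), "z_map" (480x640 float32, mm along the optical axis (not along the pixel's ray), 0 where there is no reading), "fx", "fy", "cx", "cy" (pixels), "cam_to_world" (4x4, takes a point from camera to world coordinates); the wrist camera has in their place "hand_eye" (4x4, takes a point from camera to tool coordinates, whose origin is the TCP and whose axes are the flange's). Camera axes: x right, y up, looking along -z (the intrinsics and any distortion apply to the point x, -y, -z); pixel columns grow to the right and rows downward; lengths in mm; the calibration is good to about 2 mm. A picture is of the moment at which its call begins: read the wrist's pose just before it.
- ctrl.finish_job(): hands the job in; it is judged then, once.
Trained networks look in a picture, given as the dict that the camera call returned (one of the last four; its "shot" number tells which), for a name from the list of things; names that differ only in an ending like _2 or _b are one class to them, and where a whole thing is asked for, a point or a joint stands for the part that bears it (a point fixed in the world has none). Each returns a list of dicts, best first, with "confidence" (0 to 1); they miss things now and then, are a little off and sometimes report something else, mostly with a low value. They report only what shows in the picture. A call takes as long as a camera call. They do not tell look-alikes from the thing itself.
- ctrl.find_in(picture, target): "xyz" ([x, y, z] in mm, in the coordinates of the camera as it stood for that picture, good to about 4 mm: the middle of the surface that is visible of it).
The state is a dict: "time": time; "joint_pos": joint angles; "joint_velocities": joint speeds; "joint_torque": joint torques, N m; "ee_pos": TCP position; "tcp_rot": TCP orientation; "wrist_force": force on the tool from outside, world axes, zero at the start; "wrist_torque": the same for the moment, N m; "grip_width": finger opening in mm; "grasp_force": force on a finger pad.
Only numpy, scipy, OpenCV 4.12 (cv2) and the standard library are available. Lean on these libraries where they do the work, as an engineer would, in place of code of your own. Each camera call takes 0.05 s, during which the arm holds its last target. There are 200 camera calls.

### The job

Push the tray with both flasks into the slot of the leak tester until it is fully home against the stop, then lift the larger flask off the tray and press it upright down into the tester's sprung ring until the ring is at the bottom of its travel. Finish while holding it pressed down there, with the hand still on the flask; leave the smaller flask standing in its seat on the tray and everything else on the bench where it is.

Things in the scene. Friction and masses are not known exactly. Their poses are not given: they have to be found in the camera images.
- tester: Leak-test station fixed to the bench, moved and turned each time. Origin on the bench at the middle of its tray slot; +y = the way the tray slides in, z up. Stop bar 22 mm high, face at y = +80 mm. Beyond it, at x = 0, y = 165 mm, the sprung ring over a 100 mm square foot. Grey instrument box 80 x 150, 55 mm high, beside the ring, centre x = 110, y = 175 mm.
- slot_mouth (a point): Middle of the slot's entry, on the bench, 80 mm before (-y of) the tester's origin; axes as the tester. Straight guides 16 mm high run from here 160 mm to the stop, inner faces 128 mm apart, each with a lip overhanging the slot by 10 mm at 16 to 20 mm height. Before here the guides flare out over 47 mm to a mouth about 170 mm wide.
- ring_seat (a point): Centre of the sprung ring's upper face (moves with the ring); axes as the tester. Bare steel ring on three springs, outside diameter 68, hole 46, 10 mm high, axis vertical; upper face 65 mm above the bench when free. With the larger flask sitting in it, that flask's mid point is about 44 mm above this point.
- ring (a joint): Travel of the sprung ring in m: 0 = free (up), 0.016 = bottom of its travel; grows as it is pressed down. 4 N start it moving, about 12 N take it to the bottom, a hard stop.
- tray_handle (a point): Middle of the tray's handle: a round steel bar 14 mm thick, 70 mm long along x, on two 10 mm posts, 85 mm above the bench, near the tray's trailing end. Axes as the tray, +y to its leading end. The loose aluminium tray weighs 0.5 to 0.8 kg. Fully home, this point is at x = 0, y = -145 mm in the tester's frame.
- tray_front (a point): Middle of the tray's leading edge, on its underside, 225 mm ahead (+y) of the handle; axes as the tray. The tray is a flat plate 120 wide (x), 240 long (y), 8 mm thick, lying on the bench, with low rims at x = -45 and 45, up to 22 mm high. Its two black seat rings (hole 38 mm, top 18 mm above the bench) lie on its centre line, 40 and 120 mm behind this edge.
- flask_mid (a point): Half-way up the larger flask; z = the flask's own axis, up. White round-bottomed flask, 108 mm high, about 0.16 kg: bulb 64 mm diameter, its centre 22 mm below this point; straight neck 26 mm diameter, clear of the bulb from 12 mm above this point to its flat grey end 54 mm above. Starts loose in one of the tray's seats, this point 66 mm above the bench. Its weight does not move the sprung ring.
- flasklet_mid (a point): Half-way up the smaller flask, same shape, 72 mm high, bulb 46 mm diameter, neck 18 mm, 0.07 kg. Starts in the other seat on the tray, this point 44 mm above the bench, and stays there.
- jar: Bystander: closed glass jar, 56 mm diameter, 70 mm high, beyond the tray on the far side. Origin under its centre.
- bracket: Bystander: black moulded bracket 100 x 30 mm, 30 mm high, on the far side. Origin under its centre.
- screwdriver: Bystander: screwdriver lying between the robot and the tester, along its x axis, about 200 mm long, 26 mm thick.
Not all that is in view belongs to the job. Leave any purple look-alike of the part that bears flask_mid alone.

How it is judged:
By the outcome, as a careful person would: the job done as asked, in the order asked, and still so for the second after the job is handed in, while the arm keeps its last pose, push and grip.
It also fails if it takes over 58 s, if anything falls off the work surface, if the arm or the gripper's body presses on something with over 40 N, if the wrist force passes 120 N, or if a joint passes its speed limit or range.

## Working session

There is one attempt and no reset: what is moved stays moved. The work goes in short steps, Python scripts to look and compute and a tool call to move; the robot and the scene stay as the last step left them, time stands still between calls to the robot, and variables do not carry over. Pictures are saved under pics/ and viewed, at most 10 in all, crops included, and the job is handed in when it is done.

Besides the shell and the picture viewer there is one more tool, called after ">>>" by a JSON object that holds its "method" and its "body", one argument or row to a line. send_rows: Moves the arm, as the interface text tells. Its arguments: {"type":"object","properties":{"series":{"type":"array"},"gripper":{"type":"number"},"squeeze":{"type":"number"}},"required":["series"]}

```bash
ls; mkdir -p pics; cat > h.py <<'E'
import numpy as np, cv2
from cell import ctrl
from scipy.spatial.transform import Rotation as R
def c2w(f,st=None):
    if 'cam_to_world' in f: return np.array(f['cam_to_world'])
    T=np.eye(4); T[:3,:3]=R.from_quat(st['tcp_rot']).as_matrix(); T[:3,3]=st['ee_pos']
    return T@np.array(f['hand_eye'])
def tw(T,p): return (T@np.r_[p,1])[:3]
def cloud(f,T):
    z=f['z_map']; v,u=np.mgrid[:480,:640]
    P=np.stack([(u-f['cx'])/f['fx']*z,-(v-f['cy'])/f['fy']*z,-z],-1)
    return P@T[:3,:3].T+T[:3,3]
def pix(f,T,p):
    c=(np.linalg.inv(T)@np.r_[p,1])[:3]
    return f['cx']+f['fx']*c[0]/-c[2], f['cy']-f['fy']*c[1]/-c[2]
def save(f,n): cv2.imwrite('pics/'+n,f['color'][...,::-1])
E
python3 - <<'E'
from h import *
st=ctrl.get_state(); print(st); print(ctrl.tcp_to_grasp)
for n in ['scene','side']:
    f=ctrl.grab_frame(n); T=c2w(f); save(f,n+'1.png'); print(n,[k for k in f if k not in('color','z_map')],T.round(2).tolist())
    for t in ['tester','ring_seat','ring','tray_handle','tray_front','flask_mid','flasklet_mid','jar','bracket','screwdriver']:
        try:
            for d in ctrl.find_in(f,t)[:3]:
                w=tw(T,d['xyz']); print(t,w.round(0),round(d['confidence'],2),np.round(pix(f,T,w)))
        except Exception as e: print(t,e)
E
```

```text
pics
{'time': 0.0, 'joint_pos': array([-1.33421218e+00,  2.17790807e-01,  1.61491091e+00, -2.69878971e-05,
        1.31127515e+00, -1.12196259e-01]), 'joint_velocities': array([ 0.00057975, -0.00114107, -0.00011001, -0.00045806, -0.00031479,
       -0.0003087 ]), 'joint_torque': array([-1.32382502e-03, -3.96850777e+01, -3.03850830e+01, -1.31204356e-04,
        9.80261655e-03, -8.89379749e-06]), 'ee_pos': array([ 213.40560463, -586.51658387,  202.45772763]), 'tcp_rot': array([ 9.84831223e-01,  1.73510926e-01, -8.71066091e-05, -1.18898903e-03]), 'wrist_force': array([-0.90792375, -0.19064347,  0.79254255]), 'wrist_torque': array([ 0.06858411, -0.05347044,  0.01793995]), 'grasp_force': 0.0, 'grip_width': 85.17255596088593}
18.700000000000003
scene ['fx', 'fy', 'cx', 'cy', 'cam_to_world', 'shot'] [[-0.43, -0.79, 0.44, 1066.1], [0.9, -0.37, 0.22, 278.4], [-0.01, 0.5, 0.87, 1090.39], [0.0, 0.0, 0.0, 1.0]]
tester [592. 259.  29.] 0.89 [416. 317.]
ring_seat [528. 278.  69.] 0.71 [440. 285.]
ring [530. 281.  68.] 0.69 [441. 287.]
tray_handle [ 500. -195.   10.] 0.77 [237. 203.]
tray_front [ 5
[... 442 characters left out ...]
, 'shot'] [[-0.84, 0.35, -0.42, 20.04], [-0.55, -0.53, 0.65, 833.52], [0.01, 0.77, 0.64, 866.2], [0.0, 0.0, 0.0, 1.0]]
tester [574. 267.  26.] 0.74 [241. 312.]
ring_seat [522. 290.  68.] 0.62 [253. 315.]
ring [529. 288.  68.] 0.82 [251. 313.]
tray_handle [ 469. -178.    5.] 0.76 [391. 223.]
tray_front [ 472. -180.    5.] 0.87 [390. 223.]
tray_front [750.  33.  48.] 0.42 [246. 214.]
flask_mid [ 656. -100.   58.] 0.68 [310. 196.]
flask_mid [495. -81.  65.] 0.63 [363. 221.]
flasklet_mid [ 481. -164.   46.] 0.85 [385. 211.]
jar [751.  31.  44.] 0.81 [246. 215.]
bracket [ 699. -255.   15.] 0.67 [329. 177.]
screwdriver [367. 156.  22.] 0.91 [358. 321.]
screwdriver [573. 268.  27.] 0.31 [241. 312.]
```

```bash
python3 - <<'E'
import cv2
i=cv2.imread('pics/scene1.png')[130:400,110:510]; cv2.imwrite('pics/s1c.png',cv2.resize(i,None,fx=2,fy=2,interpolation=3))
i=cv2.imread('pics/side1.png')[130:400,150:550]; cv2.imwrite('pics/d1c.png',cv2.resize(i,None,fx=2,fy=2,interpolation=3))
E
```

```text
(no output)
```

View pics/s1c.png

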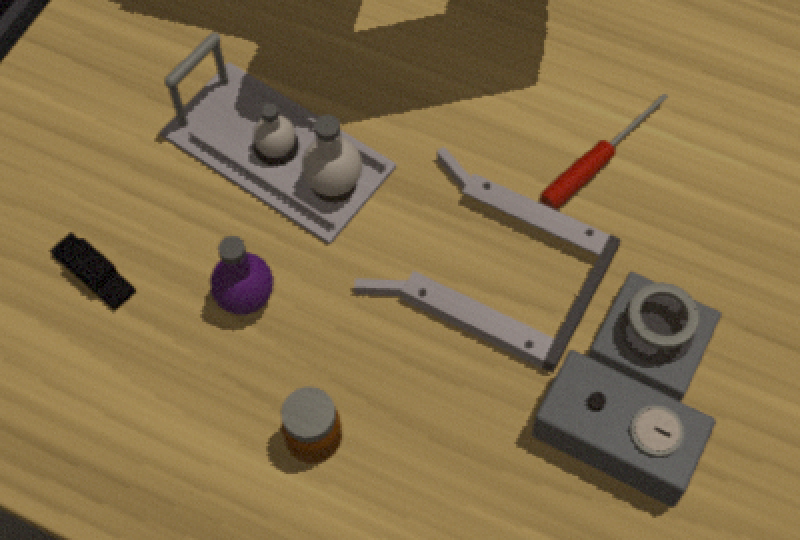

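View pics/d1c.png

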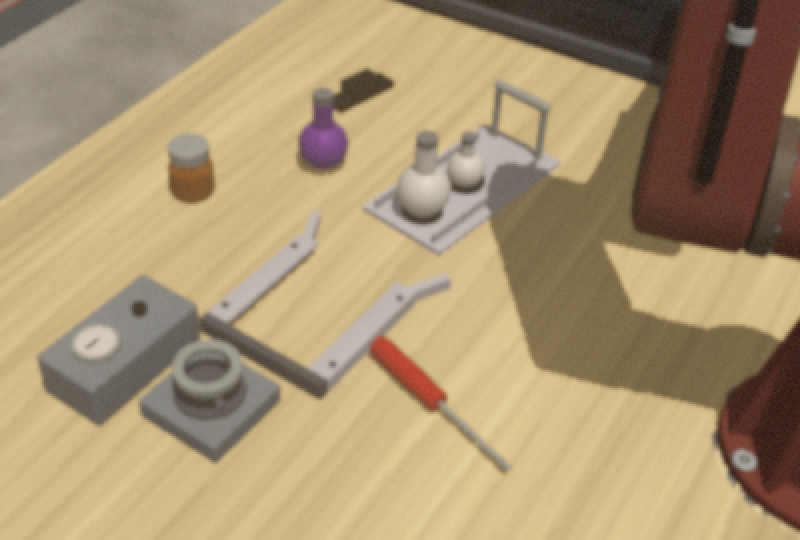

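The scene view shows two flasks on the tray: the larger white one at (275,213) near the leading end, and the smaller at about (247,197) near the handle. The purple flask at (232,273) stands off the tray and is the look-alike. The larger white one on the tray is the one meant, and the crop confirms this. The slot opens toward the tray and the ring is at (441,287).

```bash
cat >> h.py <<'E'
def pca(q):
    m=q.mean(0); w,v=np.linalg.eigh(np.cov((q-m).T)); return m,v[:,-1],2*np.sqrt(3*w)
def circ(q):
    A=np.c_[2*q,np.ones(len(q))]; s=np.linalg.lstsq(A,(q**2).sum(1),rcond=None)[0]
    return s[:2],np.sqrt(s[2]+s[:2]@s[:2])
E
python3 - <<'E'
from h import *
for n in ['scene','side']:
    f=ctrl.grab_frame(n);T=c2w(f);P=cloud(f,T);ok=f['z_map']>0
    hsv=cv2.cvtColor(f['color'],cv2.COLOR_RGB2HSV)
    X,Y,Z=P[...,0],P[...,1],P[...,2]
    print(n,'bench z',np.median(Z[ok&(abs(X-600)<60)&(abs(Y+20)<15)]))
    m=ok&(Z>13)&(Z<27)&(hsv[...,1]<60)&(X>400)&(X<750)&(Y>-30)&(Y<330)
    k,l,s,c=cv2.connectedComponentsWithStats(m.astype(np.uint8))
    for i in range(1,k):
        if s[i,4]>60:
            q=P[l==i]; mm,d,L=pca(q[:,:2]); print('blob',s[i],mm.round(1),np.degrees(np.arctan2(d[1],d[0])).round(1),L.round(0),np.median(q[:,2]).round(1),f['color'][l==i].mean(0).round())
    r=ok&(Z>57)&(Z<75)&(np.hypot(X-527,Y-285)<50); q=P[r]
    hull=cv2.convexHull(q[:,:2].astype(np.float32)); print('ring',r.sum(),q[:,2].mean(),cv2.minEnclosingCircle(hull),circ(hull[:,0].astype(float)))
    b=ok&(hsv[...,1]<70)&(X>400)&(X<620)&(Y>-330)&(Y<0)
    pl=b&(Z>3)&(Z<14); q=P[pl]; rc=cv2.minAreaRect(q[:,:2].astype(np.float32)); print('plate',pl.sum(),rc)
    hd=b&(Z>76)&(Z<100)&(Y<-190); q=P[hd]; mm,d,L=pca(q[:,:2]); print('handle',hd.sum(),mm,np.degrees(np.arctan2(d[1],d[0])),L,np.percentile(q[:,2],[5,50,95]))
    for lo,hi,nm in [(85,125,'big neck'),(55,84,'small neck/bulb')]:
        h=b&(Z>lo)&(Z<hi)&(Y>-190); q=P[h]; print(nm,h.sum(),np.median(q,0),q[:,2].max())
E
```

```text
scene bench z 1.7641327557782915
blob [ 287  204  132  109 2511] [527.7 120.6] 172.7 [211. 230.] 21.4 [123. 114. 110.]
blob [405 280  55  50 464] [564.4 279. ] 80.5 [ 54. 112.] 25.1 [73. 71. 68.]
blob [379 347  56  30 152] [678.8 275.4] 86.8 [  3. 113.] 20.6 [46. 43. 40.]
ring 565 65.3826002415691 ((529.3953247070312, 279.1168212890625), 35.38560485839844) (array([529.7933734 , 280.81807141]), np.float64(33.819486718053234))
plate 3099 ((509.8012390136719, -146.3497772216797), (301.17596435546875, 182.67788696289062), 86.61168670654297)
handle 211 [ 473.82744178 -272.39334462] 169.36436011120685 [10.87410573 81.63420598] [84.47325459 91.95426918 95.90364468]
big neck 230 [510.88284817 -89.25373484 116.03442123] 124.93812026922467
small neck/bulb 546 [513.32619311 -88.53829625  67.37686539] 83.91813228294905
side bench z 1.2268918354334346
blob [ 249  236  126   88 2002] [513.  130.5] -164.6 [212. 227.] 20.8 [168. 159. 152.]
blob [210 293  40  36 208] [599.  276.7] 86.8 [  4. 110.] 19.6 [100.  96.  89.]
blob [220 313  70  44 614] [509.7 295.6] -143.1 [ 81. 133.] 25.4 [127. 124. 117.]
ring 537 64.61804474207557 ((528.8018798828125, 282.81256103515625), 35.19463348388672) (array([527.85620267, 282.88300771]), np.float64(33.93887581192655))
plate 1740 ((501.6956787109375, -148.46202087402344), (289.14453125, 183.85336303710938), 87.9551010131836)
handle 159 [ 467.62470723 -269.16106371] 169.75661123609035 [11.53288871 82.69061929] [80.78591646 89.73847618 93.89864179]
big neck 180 [498.38883326 -82.80326146 107.30700399] 123.07539900633367
small neck/bulb 409 [491.3051051  -80.795065    67.03729876] 83.98727076309683
```

```bash
cat >> h.py <<'E'
from scipy.optimize import minimize
def fit_tester(q,x0,ring=None):
    # q: Nx2 points on the guide/lip tops + stop; inside-model test via signed distance to 3 straight boxes
    def sdf(p,c,h):
        d=abs(p-c)-h; return np.hypot(*np.maximum(d,0).T)
    def cost(x):
        c,s=np.cos(x[2]),np.sin(x[2]); ex=np.array([c,s]); ey=np.array([-s,c])
        d=q-x[:2]; p=np.c_[d@ex,d@ey]; p=p[(p[:,1]>-75)&(p[:,1]<75)]
        # lip inner edge at |x|=54; penalise points inside the slot, and pull outer spread symmetric
        L=p[p[:,0]<0,0]; Rr=p[p[:,0]>0,0]
        e=[(np.percentile(Rr,k)+np.percentile(L,100-k)) for k in (5,25,50,75,95)]
        sp=Rr.std()**2+L.std()**2
        r=0
        if ring is not None:
            rl=(ring-x[:2]); r=(rl@ex)**2+(rl@ey-165)**2
        return sp*3+np.mean(np.square(e))+r*0.5
    return minimize(cost,x0,method='Nelder-Mead',options=dict(xatol=.01,fatol=.01,maxiter=2000))
E
python3 - <<'E'
from h import *
for n,rg in [('scene',(529.6,280)),('side',(528.3,282.8))]:
    f=ctrl.grab_frame(n);T=c2w(f);P=cloud(f,T);ok=f['z_map']>0
    hsv=cv2.cvtColor(f['color'],cv2.COLOR_RGB2HSV)
    X,Y,Z=P[...,0],P[...,1],P[...,2]
    m=ok&(Z>15)&(Z<26)&(hsv[...,1]<60)&(hsv[...,2]>(105 if n=='scene' else 140))&(X>400)&(X<720)&(Y>-30)&(Y<250)
    q=P[m][:,:2]
    k,l,s,c=cv2.connectedComponentsWithStats(m.astype(np.uint8))
    for i in range(1,k):
        if s[i,4]>150:
            g=P[l==i][:,:2]; print('guide',s[i,4],pca(g), cv2.minAreaRect(g.astype(np.float32)))
    for th in (-.1,-.3,.1):
        r=fit_tester(q,[540,120,th],np.array(rg)); print(n,len(q),r.x,r.fun)
E
```

```text
guide 849 (array([450.95761316, 111.67789434]), array([0.10473356, 0.99450032]), array([ 28.43657365, 184.9256051 ])) ((450.2109375, 95.83212280273438), (208.14459228515625, 39.00115203857422), 82.26453399658203)
guide 981 (array([587.13964758, 103.90912943]), array([0.00794135, 0.99996847]), array([ 28.5719064 , 183.92522109])) ((586.4979858398438, 87.93633270263672), (38.11102294921875, 207.94993591308594), 1.4479942321777344)
scene 1830 [ 5.19512079e+02  1.15762587e+02 -5.90407082e-02] 343.2631478362569
scene 1830 [ 5.19424280e+02  1.14361904e+02 -5.97420098e-02] 342.84018622226705
scene 1830 [ 5.19399253e+02  1.14882801e+02 -5.91465011e-02] 343.18759971620324
guide 702 (array([586.20509546, 107.77789875]), array([0.00947454, 0.99995512]), array([ 30.42772574, 184.77917121])) ((585.498779296875, 90.25630950927734), (39.64375686645508, 212.56126403808594), 1.108913540840149)
guide 829 (array([449.93709136, 116.31775023]), array([0.10239432, 0.99474389]), array([ 30.89645393, 184.70075411])) ((449.7286682128906, 99.04910278320312), (207.93682861328125, 41.5869026184082), 81.91458129882812)
side 1540 [ 5.18533179e+02  1.18114694e+02 -5.56191252e-02] 408.5019716161524
side 1540 [ 5.18583252e+02  1.18044037e+02 -5.46374669e-02] 408.37821938523183
side 1540 [ 5.18583805e+02  1.18223396e+02 -5.71022216e-02] 408.5689755317101
```

```bash
cat >> h.py <<'E'
def plan(pos,yaw,st=None):
    """tool-frame shift (mm) now, and remaining turn (deg, tool axes) to a down-pointing tool with x axis at yaw deg"""
    st=st or ctrl.get_state(); Rc=R.from_quat(st['tcp_rot']); y=np.radians(yaw)
    Rt=R.from_matrix(np.array([[np.cos(y),np.sin(y),0],[np.sin(y),-np.cos(y),0],[0,0,-1]]).T.T)
    d=np.array(pos)-st['ee_pos']
    print('t',round(st['time'],2),'pos',st['ee_pos'].round(1),'yaw',np.degrees(np.arctan2(*Rc.as_matrix()[[1,0],[0,0]])).round(2))
    print('shift now-frame',Rc.inv().apply(d).round(1),'target-frame',Rt.inv().apply(d).round(1),'rot',np.degrees((Rc.inv()*Rt).as_rotvec()).round(2))
E
python3 -c "
from h import *
plan((470.7,-270.8,200),-10.4)
f=ctrl.grab_frame('wrist');print(f['hand_eye'].round(3).tolist(),f['fx'],f['cx'],f['cy'])"
```

```text
t 1.3 pos [ 213.6 -587.4  203.8] yaw 19.98
shift now-frame [ 349.8 -209.7    3.8] target-frame [ 195.7 -357.8    3.8] rot [-0.    0.   30.38]
[[-0.0, 0.95, 0.312, 79.831], [1.0, 0.0, -0.0, 0.074], [-0.0, 0.312, -0.95, -171.425], [0.0, 0.0, 0.0, 1.0]] 353.38761180494936 318.63535802847935 236.135295864927
```

>>> {"method": "send_rows", "body": {
  "series": [
    {"linear": [0.03,-0.018,0],"delta_rot": [0,0,0]},
    {"linear": [0.032,-0.0192,0],"delta_rot": [0,0,0]},
    {"linear": [0.032,-0.0192,0],"delta_rot": [0,0,0]},
    {"linear": [0.032,-0.0192,0],"delta_rot": [0,0,0]},
    {"linear": [0.032,-0.0192,0],"delta_rot": [0,0,0]},
    {"linear": [0.032,-0.0192,0],"delta_rot": [0,0,0]},
    {"linear": [0.032,-0.0192,0],"delta_rot": [0,0,0]},
    {"linear": [0.032,-0.0192,0],"delta_rot": [0,0,0]},
    {"linear": [0.032,-0.0192,0],"delta_rot": [0,0,0]},
    {"linear": [0.032,-0.0192,0],"delta_rot": [0,0,0]},
    {"linear": [0.0318,-0.0189,0.004],"delta_rot": [0,0,0]}
  ]
}}

```text
time: 2.27
ee_pos: [472.3, -269.6, 201.0]
tcp_rot: [0.985, 0.173, 0.001, 0.001]
wrist_force: [0.5, -0.8, 0.3]
grip_width: 85.4
grasp_force: 0.0
```

>>> {"method": "send_rows", "body": {
  "series": [
    {"linear": [0,0,0],"delta_rot": [0,0,6]},
    {"linear": [0,0,0],"delta_rot": [0,0,6]},
    {"linear": [0,0,0],"delta_rot": [0,0,6]},
    {"linear": [0,0,0],"delta_rot": [0,0,6]},
    {"linear": [0,0,0],"delta_rot": [0,0,6.4]},
    {"linear": [0,0,0],"delta_rot": [0,0,0]},
    {"linear": [0,0,0],"delta_rot": [0,0,0]}
  ]
}}

```text
time: 2.85
ee_pos: [470.7, -270.8, 199.8]
tcp_rot: [0.996, -0.089, 0.0, 0.0]
wrist_force: [-0.9, -0.5, 1.1]
grip_width: 85.9
grasp_force: 0.0
```

```bash
python3 - <<'E'
from h import *
plan((470.7,-270.8,66),-10.4)
st=ctrl.get_state();f=ctrl.grab_frame('wrist');T=c2w(f,st);P=cloud(f,T);ok=f['z_map']>0;save(f,'w1.png')
Z=P[...,2]; X=P[...,0];Y=P[...,1]
hd=ok&(Z>80)&(Z<100)&(np.hypot(X-470.7,Y+270.8)<55)
k,l,s,c=cv2.connectedComponentsWithStats(hd.astype(np.uint8)); i=1+s[1:,4].argmax(); q=P[l==i]
mm,d,L=pca(q[:,:2]); print(len(q),mm,np.degrees(np.arctan2(d[1],d[0])),L,np.percentile(q[:,2],[5,50,95]),cv2.minAreaRect(q[:,:2].astype(np.float32)))
print(pix(f,T,[470.7,-270.8,85]))
E
```

```text
t 2.85 pos [ 470.7 -270.8  199.8] yaw -10.25
shift now-frame [ -0.    0.  133.8] target-frame [  0.    0.  133.8] rot [ 0.   -0.    0.15]
1568 [ 473.36327564 -273.6649414 ] 169.93096322278356 [13.60831143 79.70585922] [88.15349166 92.17563412 93.94939015] ((470.92730712890625, -273.2844543457031), (13.934988975524902, 81.83308410644531), 79.40892791748047)
(np.float64(318.4411284883821), np.float64(220.26621039560447))
```

View pics/w1.png

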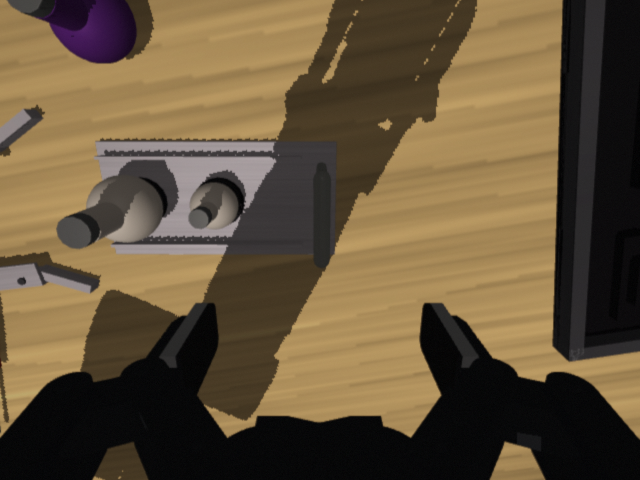

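The wrist view shows the handle at (322,215), aligned with the tool, and clear room for the fingers. I'll descend and grip it.

>>> {"method": "send_rows", "body": {
  "series": [
    {"linear": [0.001,0.002,0.025],"delta_rot": [0,0,0]},
    {"linear": [0,0,0.035],"delta_rot": [0,0,0]},
    {"linear": [0,0,0.035],"delta_rot": [0,0,0]},
    {"linear": [0,0,0.025],"delta_rot": [0,0,0]},
    {"linear": [0,0,0.0138],"delta_rot": [0,0,0]},
    {"linear": [0,0,0],"delta_rot": [0,0,0]}
  ]
}}

```text
time: 3.4
ee_pos: [468.0, -270.5, 61.6]
tcp_rot: [0.996, -0.09, -0.004, -0.002]
wrist_force: [-0.3, -0.0, 0.2]
grip_width: 85.6
grasp_force: 0.0
```

>>> {"method": "send_rows", "body": {
  "series": [
    {"linear": [0,0,0],"delta_rot": [0,0,0]},
    {"linear": [0,0,0],"delta_rot": [0,0,0]},
    {"linear": [0,0,0],"delta_rot": [0,0,0]},
    {"linear": [0,0,0],"delta_rot": [0,0,0]},
    {"linear": [0,0,0],"delta_rot": [0,0,0]},
    {"linear": [0,0,0],"delta_rot": [0,0,0]},
    {"linear": [0,0,0],"delta_rot": [0,0,0]},
    {"linear": [0,0,0],"delta_rot": [0,0,0]}
  ],
  "gripper": 1,
  "squeeze": 40
}}

```text
time: 4.07
ee_pos: [471.4, -273.0, 66.3]
tcp_rot: [0.996, -0.091, 0.0, 0.0]
wrist_force: [0.9, -0.4, 0.6]
grip_width: -0.4
grasp_force: 0.0
```

```bash
python3 - <<'E'
from h import *
plan((498,-247,66),-3.3)
E
```

```text
t 4.07 pos [ 471.4 -273.    66.3] yaw -10.41
shift now-frame [ 21.5 -30.3   0.3] target-frame [ 25.  -27.4   0.3] rot [ 0.01 -0.02 -7.11]
```

```bash
python3 - <<'E'
from h import *
st=ctrl.get_state();f=ctrl.grab_frame('wrist');T=c2w(f,st);P=cloud(f,T);ok=f['z_map']>0;save(f,'w2.png');print(st['grip_width'],st['wrist_force'])
Z=P[...,2]
print(pix(f,T,[471,-273,85]))
E
```

```text
-0.41388565597094634 [ 0.86991743 -0.44251337  0.62973312]
(np.float64(318.45750000807584), np.float64(295.7459668295552))
```

View pics/w2.png

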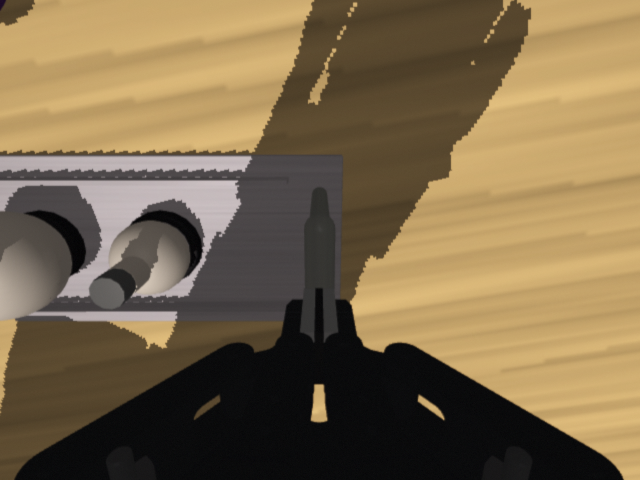

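```bash
python3 - <<'E'
from h import *
st=ctrl.get_state();f=ctrl.grab_frame('wrist');T=c2w(f,st);P=cloud(f,T)
print('tcp',pix(f,T,st['ee_pos']))
for r in (190,200,220,250,280,295,305,315,325,335,342,350):
    print(r,[P[r,c].round(0).astype(int).tolist() for c in (300,310,319,328,338)])
f=ctrl.grab_frame('side');T=c2w(f);print(np.round(pix(f,T,[471,-273,85])));u,v=map(int,pix(f,T,[471,-273,85]))
c=f['color'][max(v-60,0):v+60,u-80:u+80,::-1];cv2.imwrite('pics/d2.png',cv2.resize(c,None,fx=4,fy=4,interpolation=3))
E
```

```text
tcp (np.float64(318.249700797002), np.float64(278.4233813165341))
190 [[510, -268, 9], [509, -274, 11], [510, -280, 21], [506, -286, 10], [505, -292, 9]]
200 [[503, -266, 9], [502, -273, 9], [509, -280, 50], [500, -285, 10], [499, -291, 9]]
220 [[490, -264, 9], [510, -276, 90], [510, -280, 91], [508, -284, 88], [485, -289, 9]]
250 [[469, -260, 10], [497, -274, 91], [497, -278, 93], [496, -282, 93], [464, -285, 9]]
280 [[446, -255, 9], [483, -271, 92], [483, -275, 93], [482, -279, 92], [441, -282, 9]]
295 [[435, -253, 9], [482, -271, 105], [482, -275, 106], [481, -279, 105], [430, -280, 9]]
305 [[480, -267, 107], [482, -272, 113], [482, -275, 114], [481, -279, 114], [476, -282, 106]]
315 [[480, -267, 115], [482, -272, 121], [481, -275, 120], [481, -278, 121], [477, -282, 115]]
325 [[482, -268, 127], [483, -272, 129], [482, -275, 129], [481, -278, 128], [477, -281, 122]]
335 [[484, -269, 136], [481, -272, 132], [480, -275, 132], [480, -278, 132], [482, -282, 137]]
342 [[485, -270, 141], [483, -272, 140], [478, -274, 133], [482, -278, 140], [482, -281, 141]]
350 [[484, -269, 143], [483, -272, 143], [475, -274, 133], [482, -278, 144], [481, -281, 143]]
[410. 178.]
```

View pics/d2.png

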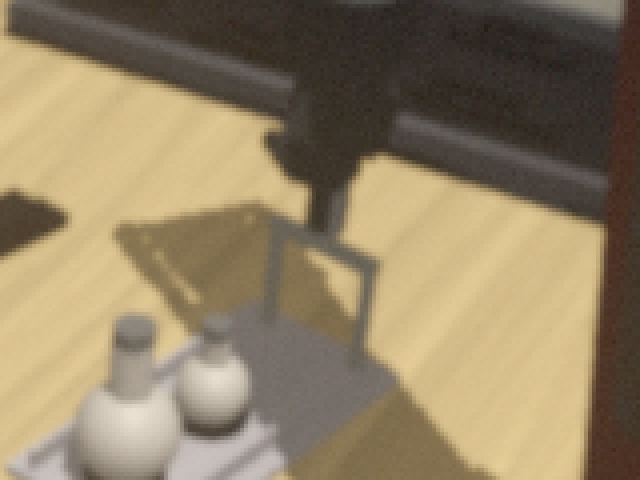

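```bash
python3 - <<'E'
from h import *
f=ctrl.grab_frame('wrist');P=cloud(f,np.array(f['hand_eye']))
for r in range(284,400,6):
    print(r,[(P[r,c].round(0).astype(int).tolist(),f['color'][r,c].tolist()) for c in (295,312,319)])
E
```

```text
284 [([-31, -17, 56], [71, 67, 69]), ([9, -3, -26], [53, 52, 50]), ([10, 0, -27], [53, 53, 49])]
290 [([-36, -17, 57], [73, 68, 69]), ([10, -3, -34], [55, 54, 53]), ([11, 0, -35], [8, 8, 9])]
296 [([-40, -17, 56], [74, 69, 71]), ([10, -3, -39], [54, 53, 53]), ([10, 0, -39], [9, 8, 10])]
302 [([6, -10, -37], [11, 11, 12]), ([11, -2, -45], [55, 54, 54]), ([11, 0, -45], [7, 8, 7])]
308 [([7, -10, -43], [9, 10, 12]), ([11, -2, -50], [55, 54, 53]), ([11, 0, -50], [10, 10, 10])]
314 [([7, -9, -48], [10, 10, 11]), ([11, -2, -54], [54, 53, 52]), ([11, 0, -55], [11, 11, 11])]
320 [([7, -9, -52], [11, 12, 13]), ([11, -2, -59], [54, 53, 52]), ([10, 0, -58], [8, 9, 9])]
326 [([6, -9, -56], [11, 12, 12]), ([11, -2, -62], [53, 53, 52]), ([10, 0, -62], [8, 7, 7])]
332 [([12, -8, -68], [12, 13, 12]), ([11, -2, -66], [59, 57, 57]), ([10, 0, -66], [12, 11, 11])]
338 [([13, -7, -73], [9, 9, 11]), ([8, -2, -66], [54, 53, 52]), ([9, 0, -67], [11, 11, 11])]
344 [([12, -7, -76], [12, 12, 13]), ([11, -2, -74], [11, 12, 12]), ([6, 0, -67], [9, 7, 8])]
350 [([11, -7, -77], [10, 10, 11]), ([10, -2, -76], [10, 10, 11]), ([3, 0, -66], [12, 12, 10])]
356 [([12, -7, -81], [12, 11, 13]), ([8, -2, -75], [12, 12, 12]), ([1, 0, -66], [11, 10, 9])]
362 [([12, -7, -84], [10, 10, 10]), ([5, -2, -75], [9, 11, 13]), ([-2, 0, -66], [11, 12, 11])]
368 [([12, -7, -86], [10, 9, 12]), ([3, -2, -75], [11, 12, 13]), ([-4, 0, -66], [12, 11, 13])]
374 [([16, -6, -94], [10, 10, 11]), ([1, -2, -76], [9, 8, 10]), ([-7, 0, -66], [12, 12, 13])]
380 [([17, -6, -97], [10, 11, 11]), ([-2, -2, -75], [12, 11, 12]), ([-9, 0, -66], [11, 11, 11])]
386 [([15, -6, -98], [11, 10, 10]), ([-4, -2, -75], [11, 11, 12]), ([-127, 0, 65], [207, 173, 114])]
392 [([16, -6, -101], [12, 13, 14]), ([-6, -2, -76], [16, 15, 15]), ([-132, 0, 64], [204, 171, 112])]
398 [([17, -5, -104], [10, 9, 11]), ([-7, -2, -77], [43, 34, 25]), ([-139, 0, 66], [209, 175, 115])]
```

>>> {"method": "send_rows", "body": {
  "series": [
    {"linear": [0,0,0],"delta_rot": [0,0,0]},
    {"linear": [0,0,0],"delta_rot": [0,0,0]},
    {"linear": [0,0,0],"delta_rot": [0,0,0]},
    {"linear": [0,0,0],"delta_rot": [0,0,0]},
    {"linear": [0,0,0],"delta_rot": [0,0,0]},
    {"linear": [0,0,0],"delta_rot": [0,0,0]},
    {"linear": [0,0,0],"delta_rot": [0,0,0]},
    {"linear": [0,0,0],"delta_rot": [0,0,0]}
  ],
  "gripper": 0.6
}}

```text
time: 4.93
ee_pos: [471.3, -272.9, 66.0]
tcp_rot: [0.996, -0.091, 0.0, 0.0]
wrist_force: [0.4, 0.2, 0.1]
grip_width: 33.9
grasp_force: 0.0
```

```bash
python3 - <<'E'
from h import *
st=ctrl.get_state();print(st['grip_width'],st['time'])
f=ctrl.grab_frame('wrist');save(f,'w3.png');P=cloud(f,np.array(f['hand_eye']))
m=(P[...,2]<0)&(P[...,2]>-100)&(abs(P[...,1])<60)&(f['color'].max(-1)<110)
m[:250]=0
for y0 in range(-40,41,5):
    q=P[m&(abs(P[...,1]-y0)<2.5)]
    if len(q)>5: i=q[:,2].argmax(); print(y0,len(q),np.percentile(q[:,2],[100,99,95,50]).round(1),q[i].round(1))
E
```

```text
33.89453777075408 4.9333
-40 2420 [-72.5 -75.6 -79.1 -86.7] [  6.4 -37.7 -72.5]
-35 1256 [-69.4 -71.4 -73.4 -83.6] [  6.1 -32.9 -69.4]
-30 701 [-36.6 -38.8 -42.2 -75.8] [  6.5 -27.8 -36.6]
-25 1186 [-31.9 -36.6 -41.3 -77.7] [  9.8 -23.7 -31.9]
-20 1806 [-32.7 -34.7 -40.3 -70.1] [ 10.2 -21.8 -32.7]
-15 1064 [-29.4 -30.7 -34.3 -60.8] [ -4.6 -17.  -29.4]
-5 942 [-19.8 -20.9 -22.2 -25.2] [-13.6  -6.5 -19.8]
0 1331 [-25.3 -25.8 -26.1 -27.2] [  0.9  -2.4 -25.3]
5 1232 [-20.6 -21.4 -22.4 -25.8] [  3.6   7.5 -20.6]
15 906 [-29.4 -31.2 -34.5 -59.1] [ -6.2  17.3 -29.4]
20 1807 [-32.4 -35.1 -40.5 -69.2] [ 10.1  18.7 -32.4]
25 1231 [-33.9 -37.1 -41.8 -77.7] [ 10.3  23.7 -33.9]
30 713 [-35.5 -38.1 -41.4 -75.1] [  5.9  28.4 -35.5]
35 1163 [-70.2 -71.5 -73.3 -83.6] [  5.9  33.7 -70.2]
40 2340 [-71.9 -74.9 -78.4 -86.4] [  6.   38.3 -71.9]
```

View pics/w3.png

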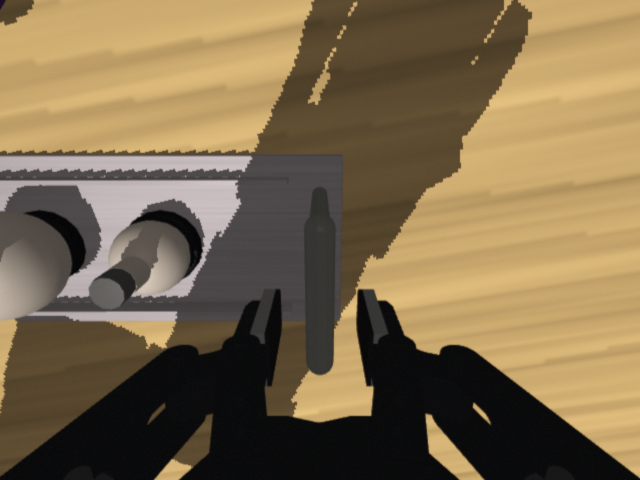

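The fingertips really end about 28 mm behind the reported TCP, so the hand closed just above the bar (bar at (320,300), between the fingers now). I'll go 28 mm lower and grip.

>>> {"method": "send_rows", "body": {
  "series": [
    {"linear": [0,0.001,0.014],"delta_rot": [0,0,0]},
    {"linear": [0,0,0.014],"delta_rot": [0,0,0]},
    {"linear": [0,0,0],"delta_rot": [0,0,0]}
  ]
}}

```text
time: 5.23
ee_pos: [469.1, -272.4, 35.4]
tcp_rot: [0.996, -0.091, -0.002, -0.001]
wrist_force: [-1.0, 0.6, -1.6]
grip_width: 34.2
grasp_force: 0.0
```

>>> {"method": "send_rows", "body": {
  "series": [
    {"linear": [0,0,0],"delta_rot": [0,0,0]},
    {"linear": [0,0,0],"delta_rot": [0,0,0]},
    {"linear": [0,0,0],"delta_rot": [0,0,0]},
    {"linear": [0,0,0],"delta_rot": [0,0,0]},
    {"linear": [0,0,0],"delta_rot": [0,0,0]},
    {"linear": [0,0,0],"delta_rot": [0,0,0]}
  ],
  "gripper": 1,
  "squeeze": 40
}}

```text
time: 5.73
ee_pos: [471.2, -273.7, 38.2]
tcp_rot: [0.996, -0.091, 0.0, -0.0]
wrist_force: [-0.0, 1.8, -0.8]
grip_width: 12.5
grasp_force: 39.1
```

```bash
python3 - <<'E'
from h import *
plan((498,-247,38),-3.3)
E
```

```text
t 5.73 pos [ 471.2 -273.7   38.2] yaw -10.41
shift now-frame [ 21.5 -31.1   0.3] target-frame [ 25.2 -28.2   0.2] rot [-0.01 -0.01 -7.11]
```

>>> {"method": "send_rows", "body": {
  "series": [
    {"linear": [0.0006,-0.0008,0],"delta_rot": [0,0,-0.2]},
    {"linear": [0.0012,-0.0016,0],"delta_rot": [0,0,-0.4]},
    {"linear": [0.0021,-0.0027,0],"delta_rot": [0,0,-0.65]},
    {"linear": [0.0024,-0.003,0],"delta_rot": [0,0,-0.7]},
    {"linear": [0.0024,-0.003,0],"delta_rot": [0,0,-0.7]},
    {"linear": [0.0024,-0.003,0],"delta_rot": [0,0,-0.7]},
    {"linear": [0.0024,-0.003,0],"delta_rot": [0,0,-0.75]},
    {"linear": [0.0024,-0.003,0],"delta_rot": [0,0,-0.75]},
    {"linear": [0.0024,-0.003,0],"delta_rot": [0,0,-0.75]},
    {"linear": [0.0021,-0.0027,0],"delta_rot": [0,0,-0.7]},
    {"linear": [0.0018,-0.0023,0],"delta_rot": [0,0,-0.5]},
    {"linear": [0.0012,-0.0016,0],"delta_rot": [0,0,-0.3]}
  ]
}}

```text
time: 6.73
ee_pos: [498.6, -247.4, 38.3]
tcp_rot: [1.0, -0.028, 0.0, 0.0]
wrist_force: [0.3, -4.6, -2.3]
grip_width: 13.1
grasp_force: 39.2
```

```bash
python3 - <<'E'
from h import *
print(ctrl.get_state()['grip_width'])
plan((503.5,-154,38),-3.3); plan((510.7,-28.2,38),-3.3)
for n in ['scene','side']:
    f=ctrl.grab_frame(n);T=c2w(f);P=cloud(f,T);ok=f['z_map']>0
    hsv=cv2.cvtColor(f['color'],cv2.COLOR_RGB2HSV);X,Y,Z=P[...,0],P[...,1],P[...,2]
    # plate front part: points z 5-14 ; y in rows near front
    m=ok&(Z>5)&(Z<15)&(hsv[...,1]<70)&(X>400)&(X<620)&(Y>-110)&(Y<0)
    k,l,s,c=cv2.connectedComponentsWithStats(m.astype(np.uint8)); i=1+s[1:,4].argmax(); q=P[l==i]
    print(n,len(q),'front y',np.percentile(q[:,1],[98,100]),[ (y,np.percentile(q[abs(q[:,1]-y)<6,0],[2,98]).round(1)) for y in (-100,-80,-60,-45,-35)])
    save(f,n+'2.png')
i=cv2.imread('pics/scene2.png')[130:400,110:510]; cv2.imwrite('pics/s2c.png',cv2.resize(i,None,fx=2,fy=2,interpolation=3))
E
```

```text
13.085089854840014
t 6.73 pos [ 498.6 -247.4   38.3] yaw -3.23
shift now-frame [ -0.4 -93.5   0.2] target-frame [ -0.5 -93.5   0.3] rot [ 0.05 -0.03  0.07]
t 6.73 pos [ 498.6 -247.4   38.3] yaw -3.23
shift now-frame [-3.000e-01 -2.195e+02  1.000e-01] target-frame [  -0.5 -219.5    0.3] rot [ 0.05 -0.03  0.07]
scene 947 front y [-23.64783975 -21.08345026] [(-100, array([510.8, 567.2])), (-80, array([451. , 568.5])), (-60, array([450.4, 570. ])), (-45, array([452.2, 570.5])), (-35, array([453.9, 570.4]))]
side 729 front y [-20.98605735 -17.24534974] [(-100, array([446.4, 565.7])), (-80, array([447.9, 566.2])), (-60, array([449.1, 567.6])), (-45, array([450.5, 567. ])), (-35, array([450.5, 565.7]))]
```

View pics/s2c.png

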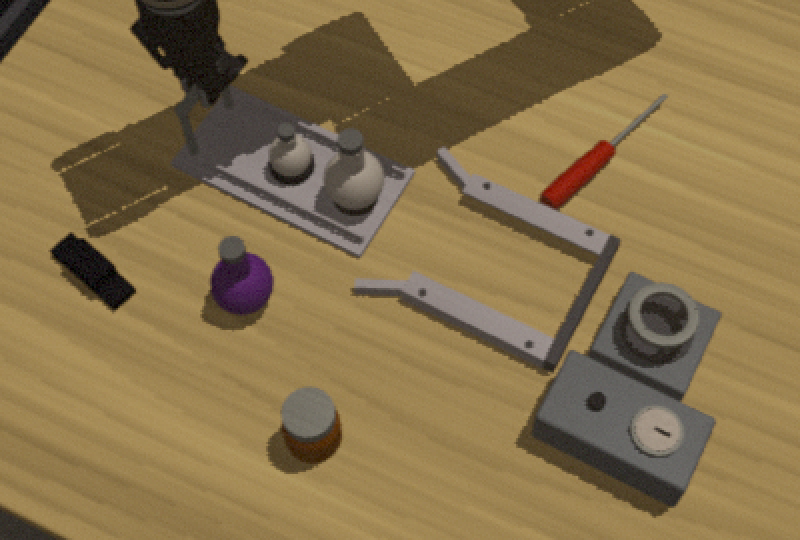

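The scene crop shows the tray gripped and lined up with the slot, both flasks standing. Its front corners are at about (413,170) and (358,255), inside the flared mouth (445,155)–(355,287). I'll push straight in.

>>> {"method": "send_rows", "body": {
  "series": [
    {"linear": [0,-0.0015,0],"delta_rot": [0,0,0]},
    {"linear": [0,-0.003,0],"delta_rot": [0,0,0]},
    {"linear": [0,-0.0055,0],"delta_rot": [0,0,0]},
    {"linear": [0,-0.007,0],"delta_rot": [0,0,0]},
    {"linear": [0,-0.008,0],"delta_rot": [0,0,0]},
    {"linear": [0,-0.008,0],"delta_rot": [0,0,0]},
    {"linear": [0,-0.008,0],"delta_rot": [0,0,0]},
    {"linear": [0,-0.008,0],"delta_rot": [0,0,0]},
    {"linear": [0,-0.008,0],"delta_rot": [0,0,0]},
    {"linear": [0,-0.008,0],"delta_rot": [0,0,0]},
    {"linear": [0,-0.007,0],"delta_rot": [0,0,0]},
    {"linear": [0,-0.006,0],"delta_rot": [0,0,0]}
  ]
}}

```text
time: 7.83
ee_pos: [502.5, -169.5, 38.3]
tcp_rot: [1.0, -0.029, -0.0, 0.0]
wrist_force: [-0.1, -6.4, -1.9]
grip_width: 12.6
grasp_force: 39.3
```

>>> {"method": "send_rows", "body": {
  "series": [
    {"linear": [0,-0.006,0],"delta_rot": [0,0,0]},
    {"linear": [0,-0.006,0],"delta_rot": [0,0,0]},
    {"linear": [0,-0.006,0],"delta_rot": [0,0,0]},
    {"linear": [0,-0.006,0],"delta_rot": [0,0,0]},
    {"linear": [0,-0.006,0],"delta_rot": [0,0,0]},
    {"linear": [0,-0.006,0],"delta_rot": [0,0,0]}
  ]
}}

```text
time: 8.33
ee_pos: [504.5, -133.8, 38.3]
tcp_rot: [1.0, -0.029, -0.0, 0.001]
wrist_force: [0.0, -6.3, -1.0]
grip_width: 13.0
grasp_force: 39.3
```

>>> {"method": "send_rows", "body": {
  "series": [
    {"linear": [0,-0.008,0],"delta_rot": [0,0,0]},
    {"linear": [0,-0.008,0],"delta_rot": [0,0,0]},
    {"linear": [0,-0.008,0],"delta_rot": [0,0,0]},
    {"linear": [0,-0.008,0],"delta_rot": [0,0,0]},
    {"linear": [0,-0.008,0],"delta_rot": [0,0,0]},
    {"linear": [0,-0.008,0],"delta_rot": [0,0,0]},
    {"linear": [0,-0.008,0],"delta_rot": [0,0,0]},
    {"linear": [0,-0.008,0],"delta_rot": [0,0,0]},
    {"linear": [0,-0.008,0],"delta_rot": [0,0,0]},
    {"linear": [0,-0.008,0],"delta_rot": [0,0,0]},
    {"linear": [0,-0.005,0],"delta_rot": [0,0,0]},
    {"linear": [0,-0.003,0],"delta_rot": [0,0,0]}
  ]
}}

```text
time: 9.33
ee_pos: [509.3, -45.7, 38.3]
tcp_rot: [1.0, -0.028, -0.001, 0.001]
wrist_force: [0.2, -7.1, 0.6]
grip_width: 12.5
grasp_force: 39.4
```

>>> {"method": "send_rows", "body": {
  "series": [
    {"linear": [0,-0.002,0],"delta_rot": [0,0,0]},
    {"linear": [0,-0.002,0],"delta_rot": [0,0,0]},
    {"linear": [0,-0.002,0],"delta_rot": [0,0,0]},
    {"linear": [0,-0.002,0],"delta_rot": [0,0,0]},
    {"linear": [0,-0.002,0],"delta_rot": [0,0,0]},
    {"linear": [0,-0.002,0],"delta_rot": [0,0,0]}
  ]
}}

```text
time: 9.83
ee_pos: [509.9, -34.4, 38.3]
tcp_rot: [1.0, -0.029, -0.001, 0.001]
wrist_force: [0.7, -7.0, 0.3]
grip_width: 12.9
grasp_force: 39.4
```

>>> {"method": "send_rows", "body": {
  "series": [
    {"linear": [0,-0.0015,0],"delta_rot": [0,0,0]},
    {"linear": [0,-0.0015,0],"delta_rot": [0,0,0]},
    {"linear": [0,-0.0015,0],"delta_rot": [0,0,0]},
    {"linear": [0,-0.0015,0],"delta_rot": [0,0,0]}
  ]
}}

```text
time: 10.17
ee_pos: [510.2, -28.4, 38.2]
tcp_rot: [1.0, -0.029, -0.001, 0.001]
wrist_force: [-0.7, -7.3, 1.3]
grip_width: 12.3
grasp_force: 39.4
```

>>> {"method": "send_rows", "body": {
  "series": [
    {"linear": [0,-0.001,0],"delta_rot": [0,0,0]},
    {"linear": [0,-0.001,0],"delta_rot": [0,0,0]},
    {"linear": [0,0,0],"delta_rot": [0,0,0]}
  ]
}}

```text
time: 10.42
ee_pos: [510.2, -27.0, 38.2]
tcp_rot: [1.0, -0.028, -0.001, 0.001]
wrist_force: [-0.3, -8.6, 0.7]
grip_width: 12.7
grasp_force: 39.5
```

>>> {"method": "send_rows", "body": {
  "series": [
    {"linear": [0,-0.001,0],"delta_rot": [0,0,0]},
    {"linear": [0,-0.001,0],"delta_rot": [0,0,0]},
    {"linear": [0,0,0],"delta_rot": [0,0,0]}
  ]
}}

```text
time: 10.67
ee_pos: [510.2, -27.0, 38.5]
tcp_rot: [1.0, -0.028, -0.001, 0.003]
wrist_force: [-1.9, -15.4, 0.4]
grip_width: 12.8
grasp_force: 39.6
```

>>> {"method": "send_rows", "body": {
  "series": [
    {"linear": [0,-0.001,0],"delta_rot": [0,0,0]},
    {"linear": [0,0,0],"delta_rot": [0,0,0]}
  ]
}}

```text
time: 10.83
ee_pos: [510.2, -27.0, 38.6]
tcp_rot: [1.0, -0.028, -0.001, 0.004]
wrist_force: [-2.5, -16.9, 1.2]
grip_width: 12.5
grasp_force: 39.8
```

The tray has stopped hard at the predicted home pose (handle y about -27, force rising). I'll release and rise.

>>> {"method": "send_rows", "body": {
  "series": [
    {"linear": [0,0.001,0],"delta_rot": [0,0,0]},
    {"linear": [0,0,0],"delta_rot": [0,0,0]},
    {"linear": [0,0,0],"delta_rot": [0,0,0]},
    {"linear": [0,0,0],"delta_rot": [0,0,0]},
    {"linear": [0,0,0],"delta_rot": [0,0,0]},
    {"linear": [0,0,-0.012],"delta_rot": [0,0,0]},
    {"linear": [0,0,-0.02],"delta_rot": [0,0,0]},
    {"linear": [0,0,-0.03],"delta_rot": [0,0,0]},
    {"linear": [0,0,-0.02],"delta_rot": [0,0,0]},
    {"linear": [0,0,-0.01],"delta_rot": [0,0,0]},
    {"linear": [0,0,0],"delta_rot": [0,0,0]}
  ],
  "gripper": 0.3
}}

```text
time: 11.75
ee_pos: [513.7, -23.9, 133.9]
tcp_rot: [1.0, -0.029, 0.003, 0.0]
wrist_force: [1.0, -0.4, 0.0]
grip_width: 59.9
grasp_force: 0.0
```

```bash
python3 - <<'E'
from h import *
st=ctrl.get_state();print(st['grip_width'],st['time'])
plan((520.8,157.7,125),-3.3)
for n in ['scene','side']:
    f=ctrl.grab_frame(n);T=c2w(f);P=cloud(f,T);ok=f['z_map']>0;save(f,n+'3.png')
    hsv=cv2.cvtColor(f['color'],cv2.COLOR_RGB2HSV);X,Y,Z=P[...,0],P[...,1],P[...,2]
    near=ok&(np.hypot(X-521,Y-158)<45)
    q=P[near&(Z>116)]; print(n,'top',len(q),((q.max(0)+q.min(0))/2).round(1),q.max(0).round(1),q.min(0).round(1))
    q=P[near&(Z>85)&(Z<112)]; print('neck',len(q),q.mean(0).round(1))
    q=P[ok&(Z>57)&(Z<75)&(np.hypot(X-528,Y-282)<50)];h=cv2.convexHull(q[:,:2].astype(np.float32));print('ring',circ(h[:,0].astype(float)))
i=cv2.imread('pics/scene3.png')[130:400,200:500]; cv2.imwrite('pics/s3c.png',cv2.resize(i,None,fx=2,fy=2,interpolation=3))
E
```

```text
59.90354138273243 11.75
t 11.75 pos [513.7 -23.9 133.9] yaw -3.3
shift now-frame [  -3.4 -181.7    8.7] target-frame [  -3.4 -181.7    8.9] rot [ 0.04 -0.4   0.  ]
scene top 138 [520.8 156.5 120.5] [534.  169.  124.8] [507.6 144.1 116.3]
neck 91 [530.  158.5  98.7]
ring (array([529.99842511, 280.49710588]), np.float64(33.815787396964836))
side top 107 [519.7 158.1 120.1] [532.2 171.9 124. ] [507.1 144.3 116.2]
neck 128 [514.5 165.4  98.6]
ring (array([528.27578621, 282.48021045]), np.float64(34.26221523310518))
```

View pics/s3c.png

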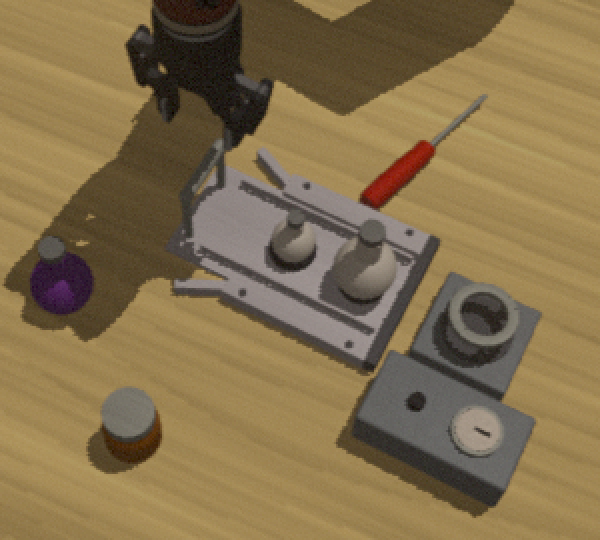

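The tray lies against the stop bar (400,310) with both flasks standing: larger at (365,265), smaller at (293,240). I'll move over the larger flask.

>>> {"method": "send_rows", "body": {
  "series": [
    {"linear": [0,-0.012,0],"delta_rot": [0,0,0]},
    {"linear": [0,-0.025,0],"delta_rot": [0,0,0]},
    {"linear": [0,-0.03,0],"delta_rot": [0,0,0]},
    {"linear": [0,-0.03,0],"delta_rot": [0,0,0]},
    {"linear": [0,-0.03,0],"delta_rot": [0,0,0]},
    {"linear": [0,-0.03,0],"delta_rot": [0,0,0]},
    {"linear": [0,-0.018,0],"delta_rot": [0,0,0]},
    {"linear": [0,-0.007,0],"delta_rot": [0,0,0]},
    {"linear": [0,0,0],"delta_rot": [0,0,0]},
    {"linear": [0,0,0],"delta_rot": [0,0,0]},
    {"linear": [0,0,0],"delta_rot": [0,0,0]}
  ]
}}

```text
time: 12.77
ee_pos: [520.9, 157.1, 129.2]
tcp_rot: [1.0, -0.029, -0.001, 0.0]
wrist_force: [-0.1, -0.0, -0.7]
grip_width: 60.1
grasp_force: 0.0
```

```bash
python3 - <<'E'
from h import *
st=ctrl.get_state();print(st['grip_width'],st['time'])
f=ctrl.grab_frame('wrist');T=c2w(f,st);P=cloud(f,T);ok=f['z_map']>0
X,Y,Z=P[...,0],P[...,1],P[...,2]
near=ok&(np.hypot(X-520.5,Y-157.5)<25)&(Z>114)&(Z<128); q=P[near]; h=cv2.convexHull(q[:,:2].astype(np.float32))[:,0].astype(float)
print('top',len(q),circ(h),np.median(q[:,2]))
plan((520.5,157.5,54),-3.3,st)
E
```

```text
60.09793465193846 12.7667
top 1662 (array([519.93530845, 158.00697656]), np.float64(12.811619522130563)) 120.69635345296476
t 12.77 pos [520.9 157.1 129.2] yaw -3.35
shift now-frame [-0.3 -0.5 75.2] target-frame [-0.4 -0.4 75.2] rot [ 0.05  0.09 -0.05]
```

>>> {"method": "send_rows", "body": {
  "series": [
    {"linear": [-0.0006,-0.0008,0.01],"delta_rot": [0,0,0]},
    {"linear": [0,0,0.018],"delta_rot": [0,0,0]},
    {"linear": [0,0,0.02],"delta_rot": [0,0,0]},
    {"linear": [0,0,0.016],"delta_rot": [0,0,0]},
    {"linear": [0,0,0.008],"delta_rot": [0,0,0]},
    {"linear": [0,0,0.003],"delta_rot": [0,0,0]},
    {"linear": [0,0,0],"delta_rot": [0,0,0]},
    {"linear": [0,0,0],"delta_rot": [0,0,0]}
  ]
}}

```text
time: 13.48
ee_pos: [521.6, 158.6, 55.6]
tcp_rot: [1.0, -0.029, 0.001, -0.0]
wrist_force: [0.1, -0.2, 0.2]
grip_width: 59.9
grasp_force: 0.0
```

>>> {"method": "send_rows", "body": {
  "series": [
    {"linear": [0,0,0],"delta_rot": [0,0,0]},
    {"linear": [0,0,0],"delta_rot": [0,0,0]},
    {"linear": [0,0,0],"delta_rot": [0,0,0]},
    {"linear": [0,0,0],"delta_rot": [0,0,0]},
    {"linear": [0,0,0],"delta_rot": [0,0,0]},
    {"linear": [0,0,0],"delta_rot": [0,0,0]},
    {"linear": [0,0,0],"delta_rot": [0,0,0]},
    {"linear": [0,0,0],"delta_rot": [0,0,0]}
  ],
  "gripper": 1,
  "squeeze": 80
}}

```text
time: 14.15
ee_pos: [521.9, 158.6, 56.2]
tcp_rot: [1.0, -0.029, 0.001, 0.0]
wrist_force: [-0.9, -2.0, 5.8]
grip_width: 24.6
grasp_force: 78.2
```

>>> {"method": "send_rows", "body": {
  "series": [
    {"linear": [0,0,-0.004],"delta_rot": [0,0,0]},
    {"linear": [0,0,-0.006],"delta_rot": [0,0,0]},
    {"linear": [0,0,-0.01],"delta_rot": [0,0,0]},
    {"linear": [0,0,-0.014],"delta_rot": [0,0,0]},
    {"linear": [0,0,-0.018],"delta_rot": [0,0,0]},
    {"linear": [0,0,-0.018],"delta_rot": [0,0,0]},
    {"linear": [0,0,-0.014],"delta_rot": [0,0,0]},
    {"linear": [0,0,-0.006],"delta_rot": [0,0,0]},
    {"linear": [0,0,0],"delta_rot": [0,0,0]},
    {"linear": [0,0,0],"delta_rot": [0,0,0]}
  ]
}}

```text
time: 14.98
ee_pos: [520.7, 158.9, 145.0]
tcp_rot: [1.0, -0.029, 0.0, -0.0]
wrist_force: [-0.2, 0.1, -2.5]
grip_width: 24.4
grasp_force: 78.4
```

```bash
cat > look.py <<'E'
from h import *
import sys
st=ctrl.get_state();print(st['grip_width'],st['time'],st['wrist_force'].round(1),st['ee_pos'].round(1))
for n in ['scene','side']:
    f=ctrl.grab_frame(n);T=c2w(f);P=cloud(f,T);ok=f['z_map']>0;save(f,n+sys.argv[1]+'.png')
    hsv=cv2.cvtColor(f['color'],cv2.COLOR_RGB2HSV);X,Y,Z=P[...,0],P[...,1],P[...,2]
    e=st['ee_pos']; zm=e[2]+10   # flask mid approx
    w=ok&(np.hypot(X-e[0],Y-e[1])<45)&(hsv[...,2]>(70 if n=='scene' else 100))&(Z>zm-60)&(Z<zm+9)
    q=P[w]
    # sphere fit
    A=np.c_[2*q,np.ones(len(q))]
    for _ in range(4):
        s=np.linalg.lstsq(A,(q**2).sum(1),rcond=None)[0]; c=s[:3]; r=np.sqrt(s[3]+c@c)
        g=abs(np.linalg.norm(q-c,axis=1)-r)<3; q=q[g]; A=A[g]
    print(n,'bulb centre',len(q),c.round(1),'r',r.round(1))
E
python3 look.py 4
```

```text
24.350810239777143 14.9833 [-0.2  0.1 -2.5] [520.7 158.9 145. ]
scene bulb centre 615 [519.9 156.6 134.4] r 31.0
side bulb centre 671 [518.  158.5 133.2] r 30.9
```

>>> {"method": "send_rows", "body": {
  "series": [
    {"linear": [0.0028,-0.005,0],"delta_rot": [0,0,0]},
    {"linear": [0,-0.01,0],"delta_rot": [0,0,0]},
    {"linear": [0,-0.016,0],"delta_rot": [0,0,0]},
    {"linear": [0,-0.02,0],"delta_rot": [0,0,0]},
    {"linear": [0,-0.022,0],"delta_rot": [0,0,0]},
    {"linear": [0,-0.02,0],"delta_rot": [0,0,0]},
    {"linear": [0,-0.016,0],"delta_rot": [0,0,0]},
    {"linear": [0,-0.01,0],"delta_rot": [0,0,0]},
    {"linear": [0,-0.0055,0],"delta_rot": [0,0,0]},
    {"linear": [0,0,0],"delta_rot": [0,0,0]},
    {"linear": [0,0,0],"delta_rot": [0,0,0]},
    {"linear": [0,0,0],"delta_rot": [0,0,0]}
  ]
}}

```text
time: 16.08
ee_pos: [530.8, 282.2, 144.7]
tcp_rot: [1.0, -0.029, -0.0, 0.0]
wrist_force: [1.5, -0.3, -2.7]
grip_width: 23.9
grasp_force: 78.6
```

```bash
python3 look.py 5
```

```text
23.934991278718456 16.0833 [ 1.5 -0.3 -2.7] [530.8 282.2 144.7]
scene bulb centre 650 [530.  279.7 134.2] r 30.9
side bulb centre 784 [528.9 281.5 133.8] r 31.0
```

>>> {"method": "send_rows", "body": {
  "series": [
    {"linear": [0,-0.0009,0.004],"delta_rot": [0,0,0]},
    {"linear": [0,0,0.006],"delta_rot": [0,0,0]},
    {"linear": [0,0,0.008],"delta_rot": [0,0,0]},
    {"linear": [0,0,0.008],"delta_rot": [0,0,0]},
    {"linear": [0,0,0.006],"delta_rot": [0,0,0]},
    {"linear": [0,0,0.005],"delta_rot": [0,0,0]},
    {"linear": [0,0,0.003],"delta_rot": [0,0,0]},
    {"linear": [0,0,0],"delta_rot": [0,0,0]},
    {"linear": [0,0,0],"delta_rot": [0,0,0]}
  ],
  "squeeze": 100
}}

```text
time: 16.93
ee_pos: [530.9, 283.8, 104.8]
tcp_rot: [1.0, -0.029, -0.0, 0.0]
wrist_force: [-0.1, 0.9, -2.2]
grip_width: 23.7
grasp_force: 98.0
```

>>> {"method": "send_rows", "body": {
  "series": [
    {"linear": [0,0,0.002],"delta_rot": [0,0,0]},
    {"linear": [0,0,0.002],"delta_rot": [0,0,0]},
    {"linear": [0,0,0.002],"delta_rot": [0,0,0]},
    {"linear": [0,0,0.002],"delta_rot": [0,0,0]},
    {"linear": [0,0,0],"delta_rot": [0,0,0]},
    {"linear": [0,0,0],"delta_rot": [0,0,0]}
  ]
}}

```text
time: 17.43
ee_pos: [531.5, 284.0, 97.7]
tcp_rot: [1.0, -0.029, 0.001, -0.0]
wrist_force: [-0.5, -0.2, 3.3]
grip_width: 23.7
grasp_force: 98.1
```

>>> {"method": "send_rows", "body": {
  "series": [
    {"linear": [0,0,0.002],"delta_rot": [0,0,0]},
    {"linear": [0,0,0.002],"delta_rot": [0,0,0]},
    {"linear": [0,0,0.002],"delta_rot": [0,0,0]},
    {"linear": [0,0,0.002],"delta_rot": [0,0,0]},
    {"linear": [0,0,0.002],"delta_rot": [0,0,0]},
    {"linear": [0,0,0],"delta_rot": [0,0,0]},
    {"linear": [0,0,0],"delta_rot": [0,0,0]}
  ]
}}

```text
time: 18.02
ee_pos: [531.7, 284.0, 88.1]
tcp_rot: [1.0, -0.029, 0.001, -0.0]
wrist_force: [-0.8, -0.6, 7.0]
grip_width: 23.7
grasp_force: 98.8
```

>>> {"method": "send_rows", "body": {
  "series": [
    {"linear": [0,0,0.001],"delta_rot": [0,0,0]},
    {"linear": [0,0,0.001],"delta_rot": [0,0,0]},
    {"linear": [0,0,0.001],"delta_rot": [0,0,0]},
    {"linear": [0,0,0],"delta_rot": [0,0,0]},
    {"linear": [0,0,0],"delta_rot": [0,0,0]}
  ]
}}

```text
time: 18.43
ee_pos: [531.7, 284.1, 85.4]
tcp_rot: [1.0, -0.029, 0.001, -0.0]
wrist_force: [-1.9, -1.1, 8.8]
grip_width: 23.9
grasp_force: 98.9
```

>>> {"method": "send_rows", "body": {
  "series": [
    {"linear": [0,0,0.001],"delta_rot": [0,0,0]},
    {"linear": [0,0,0.001],"delta_rot": [0,0,0]},
    {"linear": [0,0,0.001],"delta_rot": [0,0,0]},
    {"linear": [0,0,0],"delta_rot": [0,0,0]},
    {"linear": [0,0,0],"delta_rot": [0,0,0]}
  ]
}}

```text
time: 18.85
ee_pos: [532.0, 284.1, 84.2]
tcp_rot: [1.0, -0.029, 0.001, -0.0]
wrist_force: [-4.7, -3.0, 15.5]
grip_width: 24.1
grasp_force: 99.7
```

>>> {"method": "send_rows", "body": {
  "series": [
    {"linear": [0,0,0.001],"delta_rot": [0,0,0]},
    {"linear": [0,0,0.001],"delta_rot": [0,0,0]},
    {"linear": [0,0,0],"delta_rot": [0,0,0]},
    {"linear": [0,0,0],"delta_rot": [0,0,0]},
    {"linear": [0,0,0],"delta_rot": [0,0,0]}
  ]
}}

```text
time: 19.27
ee_pos: [532.4, 284.2, 84.1]
tcp_rot: [1.0, -0.029, 0.001, -0.0]
wrist_force: [-7.3, -4.0, 22.3]
grip_width: 24.0
grasp_force: 100.6
```

```bash
python3 look.py 6; python3 - <<'E'
from h import *
f=ctrl.grab_frame('side');T=c2w(f);P=cloud(f,T);u,v=map(int,pix(f,T,[529,281,50]))
c=f['color'][v-50:v+40,u-60:u+60,::-1];cv2.imwrite('pics/d6.png',cv2.resize(c,None,fx=5,fy=5,interpolation=3))
X,Y,Z=P[...,0],P[...,1],P[...,2]
r=np.hypot(X-528.5,Y-282);m=(f['z_map']>0)&(r>30)&(r<38)&(Z>38)&(Z<72);print('ring top z',np.percentile(Z[m],[50,75,90,97]))
E
```

```text
24.009094761776073 19.2667 [-7.3 -4.  22.3] [532.4 284.2  84.1]
scene bulb centre 553 [530.6 281.9  72.7] r 31.6
side bulb centre 678 [531.  282.   67.1] r 35.2
ring top z [49.48300856 55.6707235  69.10991922 71.39626841]
```

View pics/d6.png

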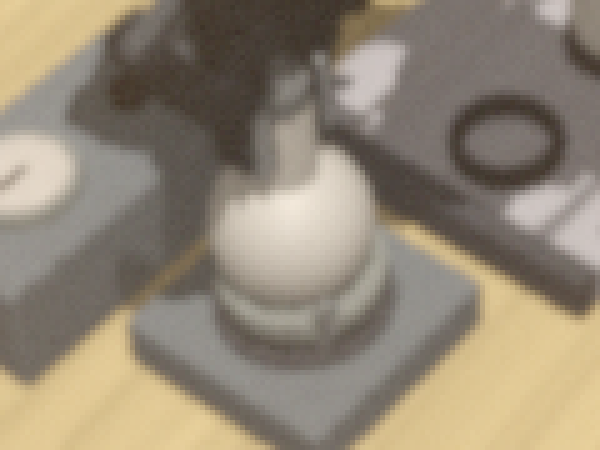

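The side crop shows the flask upright in the ring at (295,230) with the hand on its neck. The ring is down at its foot and the hand no longer sinks as the force rises. I'll hold briefly and check.

>>> {"method": "send_rows", "body": {
  "series": [
    {"linear": [0,0,0],"delta_rot": [0,0,0]},
    {"linear": [0,0,0],"delta_rot": [0,0,0]},
    {"linear": [0,0,0],"delta_rot": [0,0,0]},
    {"linear": [0,0,0],"delta_rot": [0,0,0]},
    {"linear": [0,0,0],"delta_rot": [0,0,0]},
    {"linear": [0,0,0],"delta_rot": [0,0,0]}
  ]
}}

```text
time: 19.92
ee_pos: [532.3, 284.2, 84.0]
tcp_rot: [1.0, -0.029, 0.001, -0.0]
wrist_force: [-6.6, -4.3, 22.4]
grip_width: 24.3
grasp_force: 100.6
```

```bash
python3 - <<'E'
from h import *
f=ctrl.grab_frame('scene');T=c2w(f);P=cloud(f,T);ok=f['z_map']>0
X,Y,Z=P[...,0],P[...,1],P[...,2]
q=P[ok&(Z>84)&(Z<100)&(np.hypot(X-510,Y+27)<55)];print('handle',len(q),((q.max(0)+q.min(0))/2).round(1))
d=ctrl.find_in(f,'flasklet_mid')
for e in d[:2]: print('flasklet',tw(T,e['xyz']).round(0),e['confidence'])
save(f,'scene7.png'); i=f['color'][130:400,200:500,::-1]; cv2.imwrite('pics/s7c.png',cv2.resize(i,None,fx=2,fy=2,interpolation=3))
E
```

```text
handle 242 [511.3 -27.9  91.3]
flasklet [521.  81.  49.] 0.75
```

View pics/s7c.png

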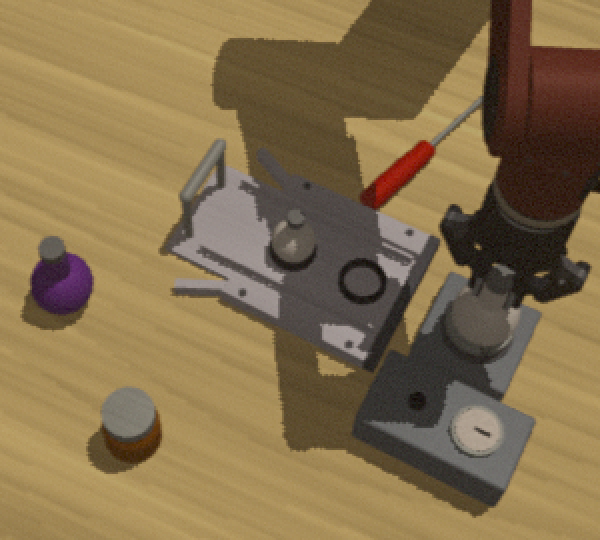

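The tray is home at the stop, the small flask stands in its seat at (293,245), and the larger flask is held pressed in the ring at (480,320). The purple flask and the other items in view (jar, screwdriver) look unmoved; the bracket is outside this crop. The hold is steady, so I'm handing in.

```bash
python3 -c "
from cell import ctrl
print(ctrl.finish_job())"
```

```text
the job is handed in; nothing more can be done
None
```

I handed the job in at about 20 s: the tray is home against the stop, the larger flask is held pressed down at the bottom of the sprung ring's travel (steady at about 22 N), and the smaller flask is still standing in its seat.

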